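# Full-voltage appliance test in the prompt corner

## Robot

A 6-joint arm with a two-finger parallel gripper is mounted at the origin on the work surface. World frame = base frame: x ahead of the robot, y to its left, z up, the work surface at z = 0. Lengths are in mm, angles in rad, forces in N, time in s.
With the tool pointing down it reaches from about 250 to 775 mm from the base axis. Payload 8.9 kg.
Tool frame: the origin (TCP) lies on the centre line of the jaws, within the pads' length; the fingertips stand 25 mm ahead of it and the grasp point (between the pads) lies 6 mm ahead of it; z points along the fingers, y is the direction in which the jaws open and shut (so a half turn about z gives the same grasp; the last joint's range is limited). The gripper opens to 85 mm and grips with 20 to 120 N. Pads are 22 mm wide; open, the fingers measure 114 mm over their backs; the gripper's body (76 mm by 85 mm) begins 54 mm behind the grasp point. The pads swing forward as they close: fully open they stand 13 mm farther back than shut.
Start: joints at [-1.451, 0.291, -0.153, 1.127, 0, 1.431], TCP at [134.36, -507.515, 235.305] pointing down, gripper open.
Joint ranges: [-2.52, 2.52], [-0.91, 1.74], [-1.3, 1.37], [-1.96, 2.02], [-1.52, 1.47], [-3.14, 3.14]. Speed limits (rad/s): [2.22, 2.22, 2.79, 3.14, 3.14, 3.14].

## Interface

Orientations are given as a rotation vector (axis times angle).
In Python, from cell import state, snapshot, camera_model, job_done, spot_in, regions_of gives the robot as it stands.
- The arm moves only by the tool step_arm, never from a script. Its arguments are lists of equal length, an entry for each row: "offset": the shift along the tool's x, y, z in mm, a list of three; "twist": the turn about the tool's z in degrees. In form: {"offset": [[x, y, z], ...], "twist": [twist, ...]}. A call has 1 to 12 rows; each row is the pose to reach, as a shift and turn from the pose commanded when the call began, along the tool's axes at that moment; what a row does not reach only later rows make up. A row lasts 1/8 s, in which the tool goes at most 62.5 mm and 10.7 degrees, less where a joint would pass 70% of its speed; a pose out of reach is approached as far as the arm can. A call with a gripper value outside its range is refused whole. "grip" is the finger opening in mm, from 0 to 85.4, set as the call begins (left out, the last holds). The fingers move at their own pace and stop on an object; "squeeze" is the grip in N (left out, the last holds). Time passes only in rows, so rows that repeat a pose let the fingers close. It gives the time, the measured TCP pose, the force and the opening at its end, in the units of the state.
- state(): the state, without advancing time (a new reading comes with each control period).
- snapshot(name): name is "scene" or "top" or "wrist"; returns the picture (480x640x3 uint8, red, green, blue); there is no depth.
- camera_model(name): a dict with "intrinsics" (3x3 intrinsics, pixels), "eye" and "rotation" of the camera in the world; the wrist camera has in their place "T_tool_cam" (4x4, takes a point from camera to tool coordinates, whose origin is the TCP and whose axes are the flange's). Camera axes: x right, y up, looking along -z (the intrinsics and any distortion apply to the point x, -y, -z); pixel columns grow to the right and rows downward; lengths in mm; the calibration is good to about 2 mm. A picture is of the moment at which its call begins: read the wrist's pose just before it. camera_model takes no time and is no camera call.
- job_done(): hands the job in, once; it reports no verdict.
Trained networks look in the newest picture that a camera, given by its name, has taken for a name from the list of things; names that differ only in an ending like _2 or _b are one class to them, and where a whole thing is asked for, a point or a joint stands for the part that bears it (a point fixed in the world has none). Each returns a list of dicts, best first, with "confidence" (0 to 1); they miss things now and then, are a little off and sometimes report something else, mostly with a low value. They report only what shows in the picture. A call takes as long as a camera call.
- spot_in(camera, label): "position" ([x, y, z] in mm, in world coordinates, good to about 4 mm: the middle of the surface that is visible of it).
- regions_of(camera, label): "mask" (480x640 bool, what is visible of it).
The state is a dict: "time": time; "joints": joint angles; "joint_velocities": joint speeds; "effort": joint torques, N m; "eef_pos": TCP position; "tcp_rot": TCP orientation; "ft_force": force on the tool from outside, world axes, zero at the start; "wrist_torque": the same for the moment, N m; "gripper_width": finger opening in mm.
Only numpy, scipy, OpenCV 4.12 (cv2) and the standard library are available. Lean on these libraries where they do the work, as an engineer would, in place of code of your own. Each camera call takes 0.05 s, during which the arm holds its last target.

## Task

Before the half, safety-test the plug-in charger that already sits in the outlet of the grey portable appliance tester on the cabinet flap: with the test switch at rest, first turn the round grey zero knob until the red needle of the leakage meter stands on the long zero mark at the left-hand end of its scale (left as seen from the robot), and leave it set. Then turn the black bar-shaped test switch clockwise past its first and second clicks to the third (three amber dots, full voltage) and hold it there against its return spring: finish with the fingers still holding the switch at the third click. Leave the props around the tester where they are.

Things in the scene. Friction and masses are not known exactly. Their poses are not given: they have to be found in the camera images.
- tester: Appliance tester, fixed grey case 250 mm deep (x), 330 wide (y), 70 high. Origin under its centre on the flap; -x is the operator's front, +y left seen from the robot, z up. On top (z = 70 mm): leakage meter in the middle (110 x 156 mm, 5 mm proud), zero knob at (-70, +118) mm, test switch at (-70, -118) mm, charger at (78, 0) mm, 50 mm tall. Nothing over 5 mm high within 80 mm of either control.
- zero_knob_grip (a point): Round fluted grey zero knob, 34 mm across and 31 mm tall on the panel. This point is on its vertical axis, 24 mm above the panel (7 mm below the knob's top); it turns with the knob.
- zero_knob (a joint): Turn of the zero knob, rad, growing clockwise seen from above, stops at -0.5 and 1.6. The leakage-meter needle turns the same way by half the knob's angle; at 0 the needle is on the zero mark. It starts 0.5 to 1.2 rad clockwise of that. Friction about 0.025 N m; it stays where it is left.
- needle_tip (a point): Tip of the thin red needle of the leakage meter, 66 mm from its pivot, which lies at (-60, 0) mm of the tester; the needle lies flat just above the cream face. Only the zero knob moves it: the charger is sound, so it stays put when the test switch is turned (the small black needle of the round voltmeter behind the switch follows the switch).
- zero_mark (a point): Where the needle tip stands at zero: on the longest, thickest black tick, at the left (+y) end of the scale, 0.873 rad (50 degrees) left of the tester's +x axis about the needle's pivot. The scale's divisions are 11.5 mm apart there.
- test_switch_grip (a point): Test switch: black bar-shaped grip 50 mm long, 12 wide, top 33.5 mm above the panel, on a flat round skirt 48 mm across, 3.5 mm high. This point is on its vertical turning axis, 24 mm above the panel; its x axis runs along the bar to the end with the white pointer line and turns with the switch. At rest the pointer is 0.6 rad left of the tester's +x axis.
- test_switch (a joint): Turn of the test switch, rad, growing clockwise seen from above. 0 = rest (short black bar on the panel); clicks at 0.4 (one dot), 0.8 (two dots) and 1.2 (three amber dots, full voltage); stop at 1.30. Let go, a spring drives it right back to rest: about 0.05 N m at rest, 0.12 N m at the third click; getting over a click takes up to 0.035 N m more.
- receiver: Bystander: chrome telephone receiver lying on its two round caps, 215 mm long (x), 58 mm wide, 66 mm high. Origin under its centre.
- mug: Bystander: blue enamel mug, 84 mm across, 82 mm high, handle at +y. Origin under its centre.
- compass: Bystander: brass pocket compass, 64 mm across, 17 mm high. Origin under its centre.
- ashtray: Bystander: black bakelite ashtray, 114 mm across, 30 mm high. Origin under its centre.
- torch: Bystander: aluminium torch without its tail cap, standing on its lens, 58 mm across at the foot, 185 mm high. Origin under its centre.
- torch_cap: Bystander: the torch's aluminium tail cap, 39 mm across, 24 mm high. Origin under its centre.
- tape: Bystander: roll of black tape lying flat, 110 mm across, 50 mm high. Origin under its centre.

How it is judged (in metres and radians):
On the way, in this order (a step that is already met when the one before it is completed fails the run):
1. the needle stands on the zero mark with the test switch at rest (distance between needle_tip and zero_mark below 0.004 m and value of joint test_switch below 0.1 rad), for 0.3 s.
2. the test switch is held at its third click with the zero knob still set (value of joint test_switch between 1.08 and 1.34 rad and distance between needle_tip and zero_mark below 0.0045 m and contact force between the fingers and test_switch above 0.5 N), for 0.5 s.
At the end, for the whole second after the job is handed in: The test switch stands still at its third click (1.08 to 1.34 rad), held there by the fingers alone (over 0.5 N, no prop touching it); the leakage needle's tip is still within 4.5 mm of the zero mark; every bystander is within 20 mm of where it stood (all of step 2 and velocity of joint test_switch between -0.1 and 0.1 rad/s and contact force between each of receiver, mug, compass, ashtray, torch, torch_cap, tape and test_switch below 0.1 N and distance of each of receiver, mug, compass, ashtray, torch, torch_cap, tape from where it was at the start of the episode below 0.02 m); the arm keeps its last pose, push and grip.
It fails at once if the test voltage is switched on before the needle is zeroed, or the zero is lost while it is on (value of joint test_switch above 0.3 rad and distance between needle_tip and zero_mark above 0.0045 m).
It fails at once if a bystander is pushed more than 20 mm from its place (distance of any of receiver, mug, compass, ashtray, torch, torch_cap, tape from where it was at the start of the episode above 0.02 m).
It also fails if it takes over 45 s, if anything falls off the work surface, if the arm or the gripper's body presses on something with over 40 N, if the wrist force passes 120 N, or if a joint passes its speed limit or range.

## Working session

There is one attempt and no reset: what is moved stays moved. The work goes in short steps, Python scripts to look and compute and a tool call to move; the robot and the scene stay as the last step left them, time stands still between calls to the robot, and variables do not carry over. Pictures are saved under pics/ and viewed, and the job is handed in when it is done.

Besides the shell and the picture viewer there is one more tool, called by a JSON object that holds its "name" and its "arguments". step_arm: Moves the arm, as the interface text tells. Its arguments: {"type":"object","properties":{"offset":{"type":"array","items":{"type":"array","items":{"type":"number"}}},"twist":{"type":"array","items":{"type":"number"}},"grip":{"type":"number"},"squeeze":{"type":"number"}},"required":["offset","twist"]}

```bash
ls; mkdir -p pics
python3 - <<'E'
from cell import *
import cv2
print(state())
for n in ("scene","top","wrist"):
    im=snapshot(n); cv2.imwrite(f"pics/{n}0.png",im[:,:,::-1]); print(n,camera_model(n))
for l in ["tester","zero_knob_grip","test_switch_grip","needle_tip","receiver","mug","compass","ashtray","torch","torch_cap","tape"]:
  for c in ("top","scene"):
    r=spot_in(c,l); print(l,c,[(x["position"],x["confidence"]) for x in r[:2]])
E
```

```text
pics
{'time': 0.0, 'joints': array([-1.45127734e+00,  2.91291050e-01, -1.54147422e-01,  1.12670249e+00,
       -3.15446493e-05,  1.43148314e+00]), 'joint_velocities': array([ 0.00152361,  0.00098642,  0.00035282, -0.00070444,  0.00072666,
       -0.00041857]), 'effort': array([ 5.66421786e-04, -5.37145793e+01,  3.31373620e+01,  1.59834127e-02,
       -9.46218370e-05, -6.31700900e-06]), 'eef_pos': array([ 134.30784208, -507.06571316,  234.71884011]), 'tcp_rot': array([-3.11398719e+00, -4.05265137e-01,  2.86316902e-05]), 'ft_force': array([ 0.40301358, -0.0933998 , -0.24421956]), 'wrist_torque': array([-0.01628959, -0.00586012,  0.00539328]), 'gripper_width': 85.56885227295112}
scene {'intrinsics': array([[579.3417381 ,   0.        , 328.83500329],
       [  0.        , 579.3417381 , 241.29321818],
       [  0.        ,   0.        ,   1.        ]]), 'eye': array([1403.46121173,  -10.04719771, 1122.36406712]), 'rotation': array([0.56168688, 0.58807999, 1.48577728])}
top {'intrinsics': array([[451.89217145,   0.        , 318.93343308],
       [  0.        , 451.89217145, 243.04955995],

[... 1005 characters left out ...]
, -160.6, 80.1], 0.5)]
needle_tip top []
needle_tip scene []
receiver top [([398.8, -503.5, 38.2], 0.93)]
receiver scene [([416.4, -505.0, 46.7], 0.62)]
mug top [([568.1, 495.7, 40.1], 0.95)]
mug scene [([576.7, 487.0, 45.3], 0.7)]
compass top [([570.7, -301.0, 14.7], 0.97)]
compass scene [([579.6, -302.3, 15.8], 0.84)]
ashtray top [([621.3, 210.0, 5.0], 0.93)]
ashtray scene [([618.1, 207.7, 6.2], 0.91)]
torch top [([574.2, -449.8, 117.0], 0.85)]
torch scene [([602.5, -455.3, 97.1], 0.96), ([525.2, -161.5, 76.1], 0.44)]
torch_cap top [([333.5, -340.6, 21.9], 0.61)]
torch_cap scene [([335.8, -346.1, 27.9], 0.56)]
tape top [([367.4, 512.9, 48.3], 0.8)]
tape scene [([383.9, 513.5, 39.2], 0.72)]
```

View pics/top0.png

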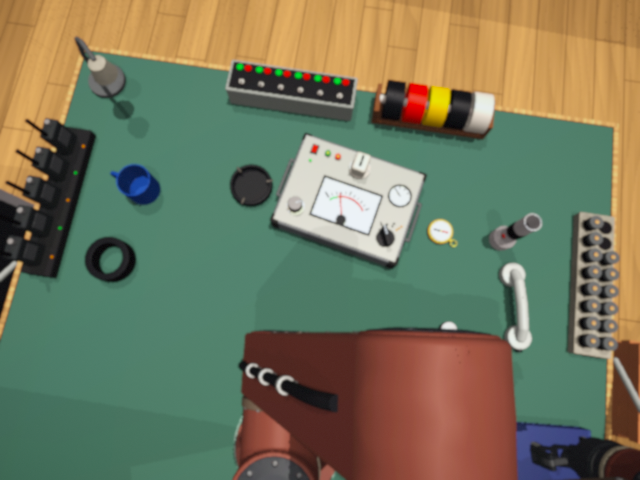

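View pics/scene0.png

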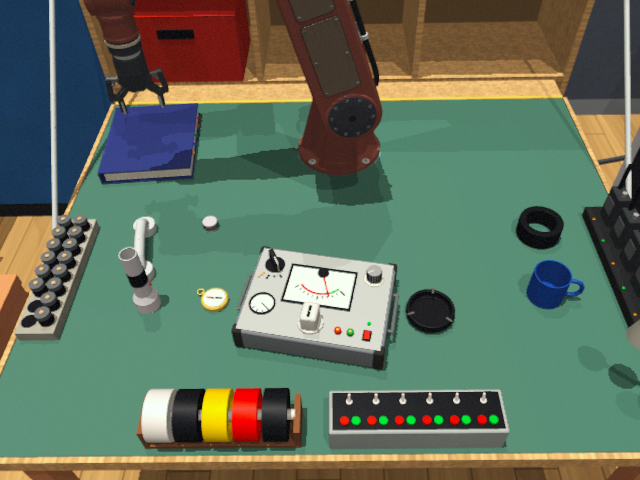

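View pics/wrist0.png

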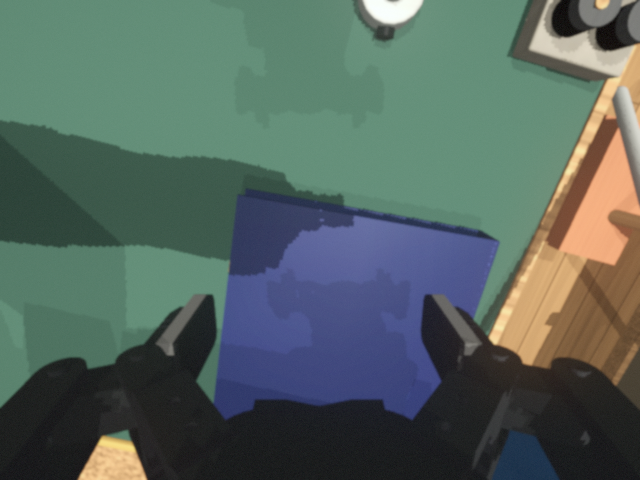

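The tester lies at about (597, -54) with a yaw of about -0.17 rad. The knob is at top image (295,203), the switch at (386,235), and the red needle is well clockwise of zero. I'll hover over the knob with the last joint kept mid-range.

{"name": "step_arm", "arguments": {"offset": [[40, -32, 0], [85, -69, 0], [130, -105, 0], [180, -146, 0], [230, -186, 0], [280, -227, 0], [330, -267, 0], [380, -308, 0], [430, -348, 0], [480, -389, 0], [525, -425, 0], [560, -454, 0]], "twist": [-5, -12, -19, -27, -35, -43, -51, -59, -67, -74, -80, -83], "grip": 60, "squeeze": 30}}

```text
time: 2.75
eef_pos: [560.7, 76.9, 235.3]
tcp_rot: [2.06, 2.371, 0.001]
ft_force: [0.1, -1.0, -0.4]
gripper_width: 60.0
```

```bash
cat > h.py <<'E'
from cell import *
import cv2, numpy as np
from scipy.spatial.transform import Rotation as Ro
def shot(name,out=None):
    s=state(); im=snapshot(name)
    if out: cv2.imwrite("pics/"+out,im[:,:,::-1])
    m=camera_model(name)
    if name=="wrist":
        T=np.eye(4);T[:3,:3]=Ro.from_rotvec(s["tcp_rot"]).as_matrix();T[:3,3]=s["eef_pos"]
        W=T@m["T_tool_cam"]; R,e=W[:3,:3],W[:3,3]
    else: R,e=Ro.from_rotvec(m["rotation"]).as_matrix(),m["eye"]
    return im,s,(m["intrinsics"],R,e)
def p2w(c,uv,z):
    K,R,e=c; r=np.linalg.solve(K,[uv[0],uv[1],1.]); d=R@np.array([r[0],-r[1],-r[2]])
    return e+d*(z-e[2])/d[2]
def w2p(c,p):
    K,R,e=c; q=R.T@(np.array(p,float)-e); q=K@np.array([q[0],-q[1],-q[2]]); return q[:2]/q[2]
def tool(s,d):
    return Ro.from_rotvec(s["tcp_rot"]).as_matrix().T@np.array(d,float)
E
python3 - <<'E'
from h import *
im,s,c=shot("wrist","w1.png")
print(s["joints"].round(3),s["eef_pos"],s["time"])
for l in ["tester","zero_knob_grip","test_switch_grip","needle_tip","zero_mark"]:
    print(l,[(x["position"],x["confidence"]) for x in spot_in("wrist",l)[:2]])
for x in range(1): pass
E
```

```text
[ 0.007  0.368 -0.042  1.16  -0.     1.438] [560.68101893  76.88868785 235.32285475] 2.75
tester [([600.3, 34.8, 70.8], 0.82)]
zero_knob_grip [([567.2, 77.3, 102.6], 0.73)]
test_switch_grip [([516.0, -131.6, 76.5], 0.51), ([624.8, 208.3, 9.5], 0.44)]
needle_tip [([626.8, 208.8, 10.6], 0.72), ([588.4, -38.0, 71.0], 0.59)]
zero_mark [([603.0, 33.8, 71.0], 0.65), ([514.8, -137.7, 76.4], 0.63)]
```

View pics/w1.png

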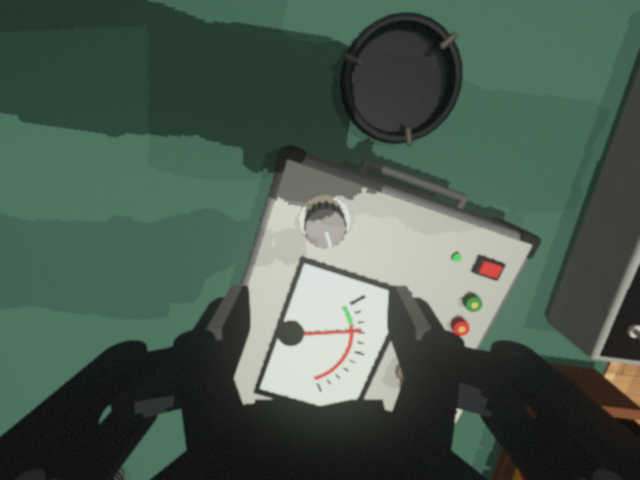

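Knob top is near (326,224), the needle pivot at (291,333), the needle tip at about (360,330), and the long zero tick at about (357,300).

Run:
```python
from h import *
im,s,c=shot("wrist")
cv2.imwrite("pics/w1z.png",cv2.resize(im[180:400,240:440],None,fx=3,fy=3,interpolation=cv2.INTER_CUBIC)[:600,:,::-1])
for n,p,z in [("knobtop",(326,226),101),("pivot",(291,333),76),("tip",(360,330),76),("tick",(357,300),76),("cornerL",(290,155),70),("cornerR",(535,242),70)]:
    print(n,p2w(c,p,z).round(1))
m=regions_of("wrist","zero_knob_grip")
for r in m[:1]:
    ys,xs=np.where(r["mask"]); print(xs.min(),xs.max(),ys.min(),ys.max(),xs.mean(),ys.mean())
```

```text
knobtop [566.6  74.1 101. ]
pivot [549.6 -43.3  76. ]
tip [615.3 -31.   76. ]
tick [6.071e+02 2.000e-01 7.600e+01]
cornerL [529.2 123.7  70. ]
cornerR [759.6  76.9  70. ]
306 349 197 245 327.5887392900857 221.5452876376989
```

View pics/w1z.png

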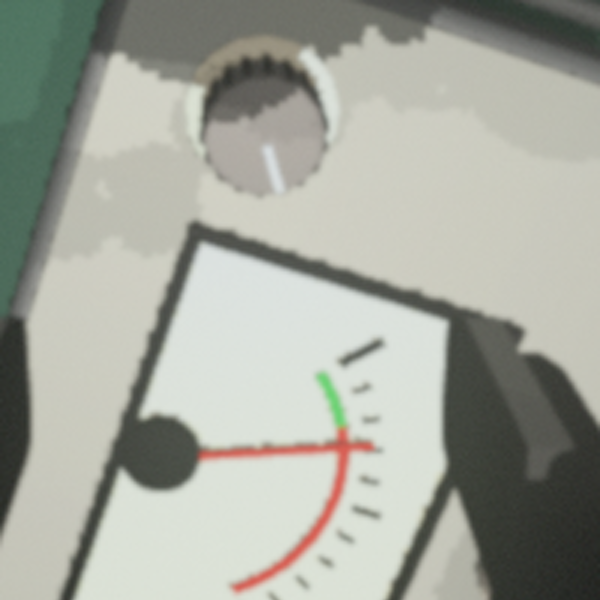

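Run:
```python
from h import *
im,s,c=shot("wrist")
P=p2w(c,(293.3,331),76)
f=lambda p:(lambda d:(np.arctan2(d[1],d[0]),np.hypot(d[0],d[1])))(p2w(c,p,76)-P)
print(P,"tick",f((360.3,297.3)),"tip",f((364,328.3)),p2w(c,(328.5,226.7),101))
```

```text
[551.63265199 -41.35571528  76.        ] tick (np.float64(0.6482394202106858), np.float64(73.1655756399929)) tip (np.float64(0.17781092700371104), np.float64(68.49828691341665)) [568.87538215  73.35898899 101.        ]
```

{"name": "step_arm", "arguments": {"offset": [[-3, 4, 20], [-4, 5, 50], [-4, 5, 80], [-4, 5, 108], [-4, 5, 125], [-4, 5, 132], [-4, 5, 133]], "twist": [0, 0, 0, 0, 0, 0, 0]}}

```text
time: 4.08
eef_pos: [565.0, 70.9, 102.5]
tcp_rot: [2.066, 2.367, 0.0]
ft_force: [-0.1, -0.6, 0.3]
gripper_width: 59.9
```

{"name": "step_arm", "arguments": {"offset": [[0, 0, 0], [0, 0, 0], [0, 0, 0], [0, 0, 0]], "twist": [0, 0, 0, 0], "grip": 25, "squeeze": 25}}

```text
time: 4.58
eef_pos: [567.1, 71.4, 104.8]
tcp_rot: [2.062, 2.365, 0.005]
ft_force: [-0.5, -0.6, 14.3]
gripper_width: 25.2
```

Run:
```python
from h import *
im,s,c=shot("wrist","w2.png"); print(s["ft_force"],s["gripper_width"],s["eef_pos"],s["wrist_torque"])
im,_,_=shot("scene"); cv2.imwrite("pics/s2.png",cv2.resize(im[180:380,220:440],None,fx=3,fy=3)[:600,:,::-1])
```

```text
[-0.45517378 -0.56591696 14.31909972] 25.216471303026065 [567.08931522  71.38269262 104.79210269] [-0.06771862  0.21554243  0.04893504]
```

View pics/w2.png

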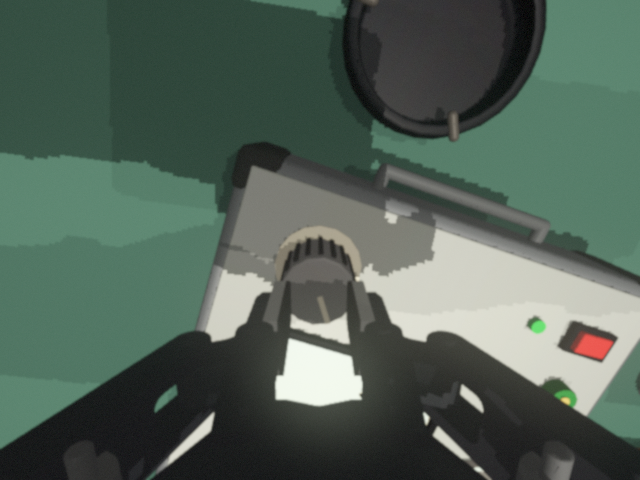

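View pics/s2.png

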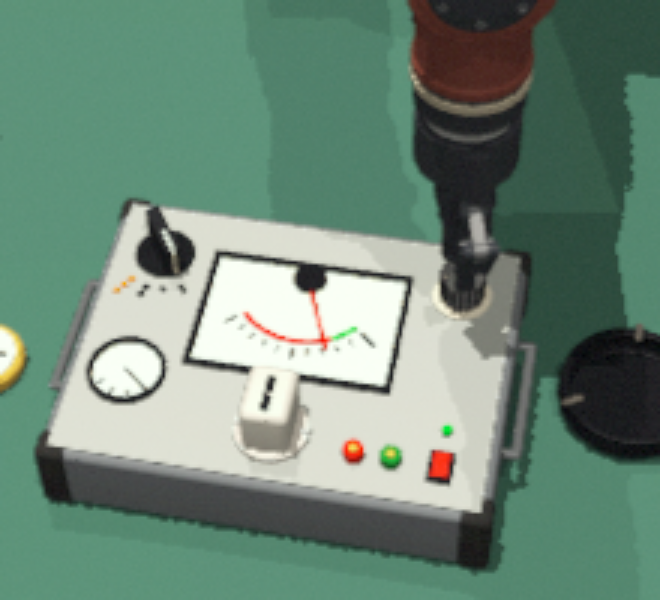

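Run:
```python
from h import *
im,s,c=shot("wrist"); 
for z in (101,105,109): print(p2w(c,(320,290),z))
# case corners both views
print(p2w(c,(248,165),70), p2w(c,(320,345),101))
print("tcp grasp px",w2p(c,s["eef_pos"]+[0,0,-6]),w2p(c,s["eef_pos"]+[0,0,-25]))
cv2.imwrite("pics/w2z.png",cv2.resize(im[200:400,220:420],None,fx=3,fy=3,interpolation=cv2.INTER_CUBIC)[:,:,::-1])
for cam in("wrist","top","scene"):
  snapshot(cam)
  print([(x["position"],x["confidence"]) for x in spot_in(cam,"zero_knob_grip")])
```

```text
[568.6601686   75.85505744 101.        ]
[568.36111575  77.72884615 105.        ]
[568.0620629   79.60263487 109.        ]
[526.94668437 122.77317977  70.        ] [572.53841363  47.89630521 101.        ]
tcp grasp px [315.18511498 296.41812303] [315.31749296 279.53606951]
[([564.8, 87.2, 100.9], 0.69)]
[]
[([579.8, 70.6, 89.4], 0.57)]
```

View pics/w2z.png

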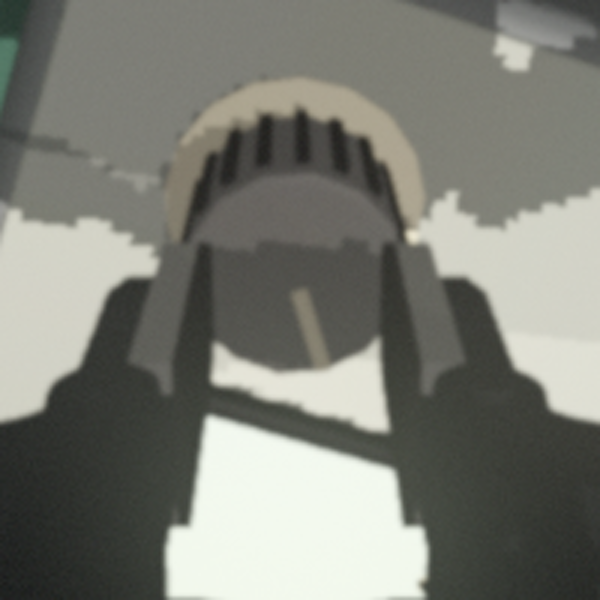

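Run:
```python
from h import *
im,s,c=shot("wrist"); im=im.copy()
R=Ro.from_rotvec(s["tcp_rot"]).as_matrix(); t=s["eef_pos"]
def line(pts,col):
    q=np.array([w2p(c,p) for p in pts]); q=((q-[170,180])*3).round().astype(int)
    cv2.polylines(big,[q.reshape(-1,1,2)],False,col,1)
big=cv2.resize(im[180:380,170:430],None,fx=3,fy=3)
for sg in(-1,1):
    w=s["gripper_width"]/2*sg
    line([t+R@[a,w,b] for a,b in((-11,25),(11,25),(11,-10),(-11,-10),(-11,25))],(255,0,0))
th=np.linspace(0,2*np.pi,60)
for z,col in((70,(255,255,0)),(101,(0,255,0))):
    line([[567+17*np.cos(a),75+17*np.sin(a),z] for a in th],col)
cv2.imwrite("pics/ov.png",big[:,:,::-1])
```

```text
(no output)
```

View pics/ov.png

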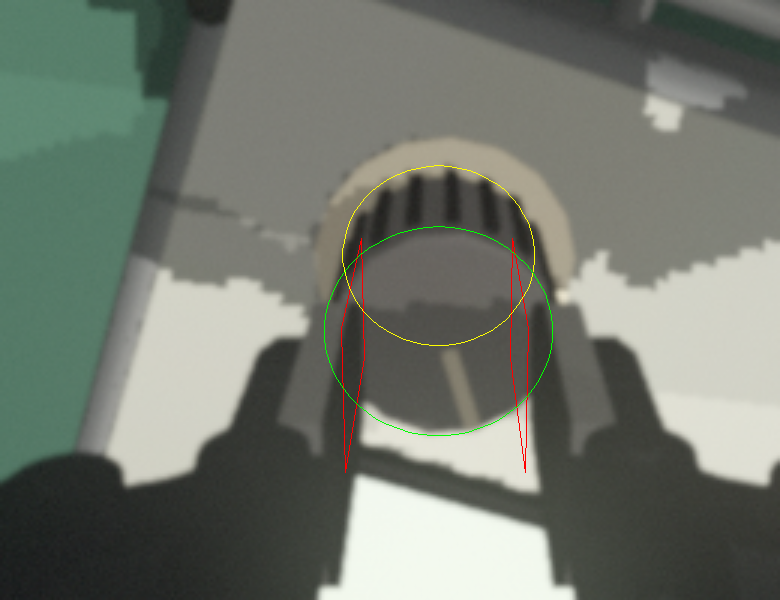

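{"name": "step_arm", "arguments": {"offset": [[0, 0, -2], [2, 1, -2], [4, 2, 0], [4, 2, 2]], "twist": [0, 0, 0, 0], "grip": 60}}

```text
time: 5.58
eef_pos: [566.3, 75.9, 99.9]
tcp_rot: [-2.064, -2.368, 0.0]
ft_force: [-0.1, 0.1, 0.8]
gripper_width: 60.2
```

Run:
```python
from h import *
im,s,c=shot("wrist","w3.png"); print(s)
im,_,_=shot("scene"); cv2.imwrite("pics/s3.png",cv2.resize(im[180:310,330:430],None,fx=4.5,fy=4.5,interpolation=cv2.INTER_CUBIC)[:600,:,::-1])
```

```text
{'time': 5.575, 'joints': array([ 5.21128741e-03,  4.85247174e-01, -2.35663952e-01,  8.50326330e-01,
        4.68561345e-06,  1.43908579e+00]), 'joint_velocities': array([-0.00255579,  0.0188485 , -0.02237159, -0.03885073, -0.00101948,
       -0.00217026]), 'effort': array([ 1.10045022e-01, -6.29520679e+01,  2.94343776e+01,  1.04349253e-01,
        1.79790932e-02,  3.28077329e-02]), 'eef_pos': array([566.32139651,  75.8537796 ,  99.93010727]), 'tcp_rot': array([-2.06405497e+00, -2.36794892e+00,  4.52451290e-04]), 'ft_force': array([-0.07931962,  0.06065789,  0.83945355]), 'wrist_torque': array([-0.01667006,  0.02014786,  0.00801843]), 'gripper_width': 60.24886884272796}
```

View pics/w3.png

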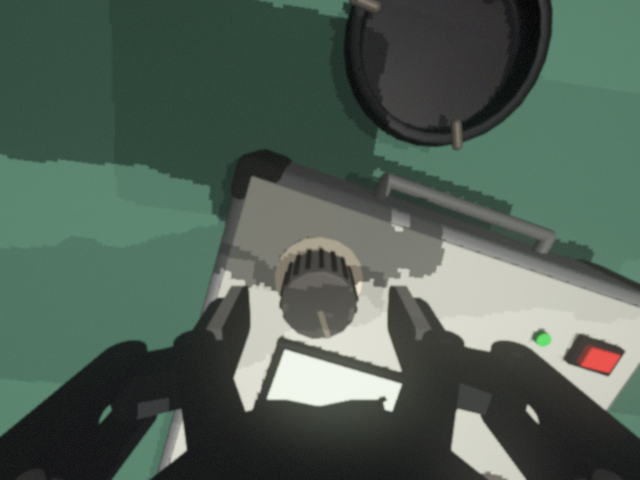

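View pics/s3.png

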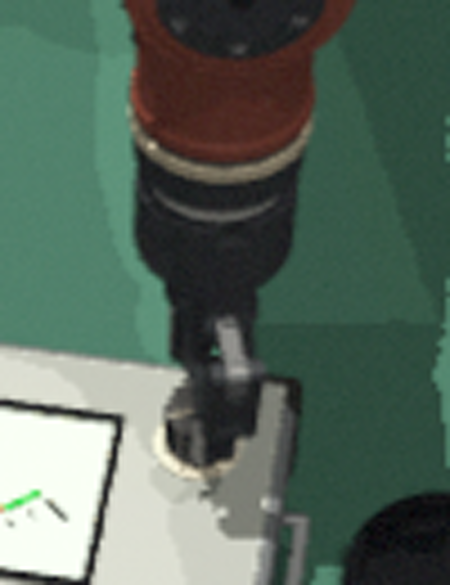

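{"name": "step_arm", "arguments": {"offset": [[0, 0, 2], [0, 0, 4], [0, 0, 6]], "twist": [0, 0, 0]}}

```text
time: 6.05
eef_pos: [566.4, 75.6, 94.1]
tcp_rot: [-2.065, -2.368, 0.0]
ft_force: [0.2, 0.3, 0.5]
gripper_width: 59.7
```

{"name": "step_arm", "arguments": {"offset": [[0, 0, 2], [0, 0, 4]], "twist": [0, 0]}}

```text
time: 6.3
eef_pos: [566.4, 75.6, 90.2]
tcp_rot: [-2.065, -2.368, -0.0]
ft_force: [0.5, -0.0, -0.3]
gripper_width: 59.8
```

{"name": "step_arm", "arguments": {"offset": [[0, 0, -1], [0, 0, -1], [0, 0, -1]], "twist": [0, 0, 0], "grip": 38}}

```text
time: 6.68
eef_pos: [566.5, 75.6, 91.4]
tcp_rot: [2.064, 2.368, 0.0]
ft_force: [1.0, -1.1, -0.6]
gripper_width: 37.8
```

Run:
```python
from h import *
im,s,c=shot("wrist","w4.png"); print(s["ft_force"],s["eef_pos"],s["gripper_width"])
```

```text
[ 0.95822236 -1.13838458 -0.56607288] [566.54828411  75.6429398   91.39397195] 37.76592504609326
```

View pics/w4.png

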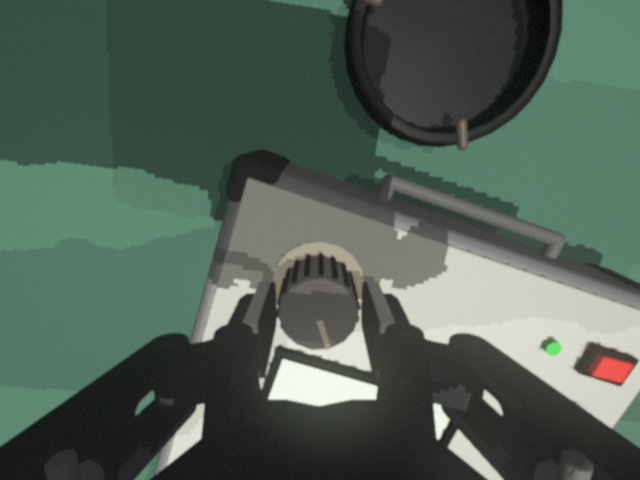

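{"name": "step_arm", "arguments": {"offset": [[0, 0, 0], [0, 0, 0], [0, 0, 0]], "twist": [0, 0, 0], "grip": 25, "squeeze": 30}}

```text
time: 7.1
eef_pos: [566.4, 75.6, 91.6]
tcp_rot: [2.065, 2.368, -0.0]
ft_force: [-2.6, -0.3, 5.3]
gripper_width: 32.5
```

{"name": "step_arm", "arguments": {"offset": [[0, 0, 0], [0, 0, 0], [0, 0, 0], [0, 0, 0], [0, 0, 0], [0, 0, 0], [0, 0, 0], [0, 0, 0], [0, 0, 0]], "twist": [-6, -13, -20, -27, -34, -41, -48, -52, -52]}}

```text
time: 8.22
eef_pos: [565.9, 75.3, 91.6]
tcp_rot: [-0.816, -3.033, 0.002]
ft_force: [-4.1, -1.8, 6.6]
gripper_width: 32.5
```

Run:
```python
from h import *
im,s,c=shot("wrist","w5.png"); print(s["ft_force"],s["eef_pos"],s["gripper_width"],s["tcp_rot"])
im,_,_=shot("scene"); cv2.imwrite("pics/s5.png",cv2.resize(im[230:380,230:410],None,fx=4,fy=4,interpolation=cv2.INTER_CUBIC)[:600,:,::-1])
```

```text
[-4.08007129 -1.84624074  6.56048457] [565.85606414  75.29339047  91.56544801] 32.46435178305285 [-8.16213837e-01 -3.03300808e+00  1.53233071e-03]
```

View pics/w5.png

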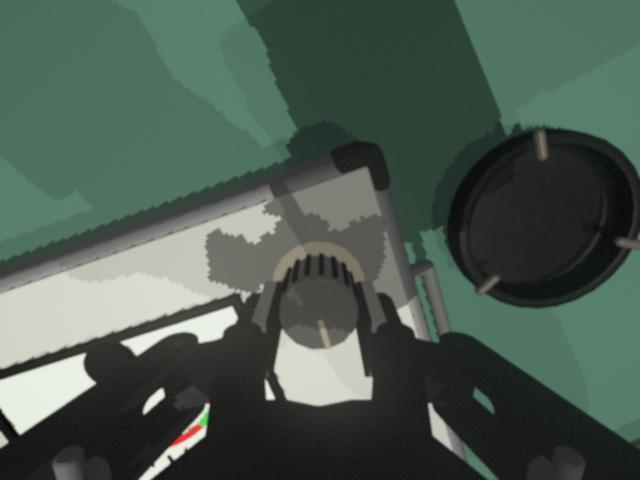

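View pics/s5.png

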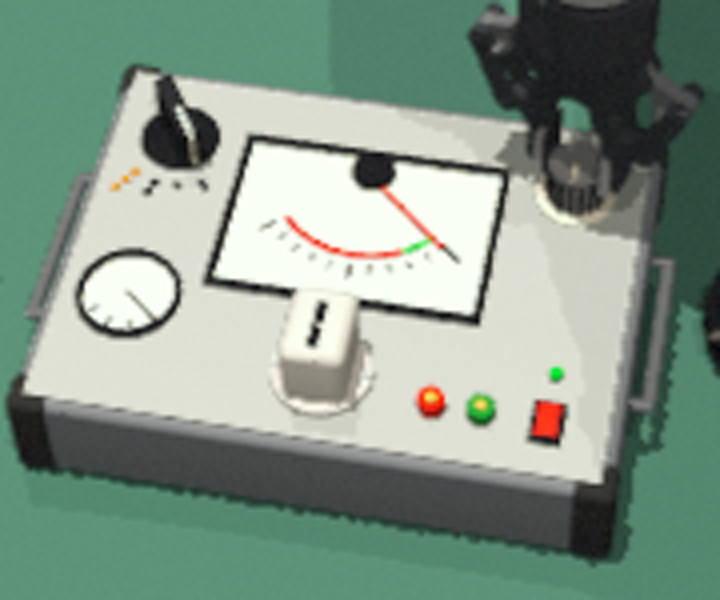

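The needle lies on the long tick in the scene view (about (455,255) in the crop). I'll release, rise and go over to the switch.

{"name": "step_arm", "arguments": {"offset": [[0, 0, 0], [0, 0, 0], [0, 0, -25], [0, 0, -65], [0, -15, -100], [-15, -50, -108], [-30, -95, -108], [-45, -140, -108], [-58, -185, -108], [-68, -215, -108], [-71, -225, -108]], "twist": [0, 0, 0, 0, -5, -13, -22, -32, -42, -49, -52], "grip": 60}}

```text
time: 9.7
eef_pos: [514.5, -156.5, 199.2]
tcp_rot: [-0.596, 3.084, -0.001]
ft_force: [-1.3, -0.6, -0.1]
gripper_width: 60.3
```

Run:
```python
from h import *
im,s,c=shot("wrist","w6.png"); print(s["time"],s["ft_force"],s["eef_pos"],s["joints"].round(2),s["tcp_rot"])
print([(x["position"],x["confidence"]) for x in spot_in("wrist","test_switch_grip")])
im,_,_=shot("scene"); cv2.imwrite("pics/s6.png",cv2.resize(im[230:380,230:410],None,fx=4,fy=4,interpolation=cv2.INTER_CUBIC)[:600,:,::-1])
```

```text
9.7 [-1.2625835  -0.57677895 -0.14958453] [ 514.48004063 -156.49039612  199.23036523] [-0.43  0.34 -0.18  1.05 -0.   -0.81] [-5.95623978e-01  3.08439114e+00 -5.08421358e-04]
[([519.7, -155.4, 73.5], 0.8), ([570.0, -306.0, 16.2], 0.25)]
```

View pics/w6.png

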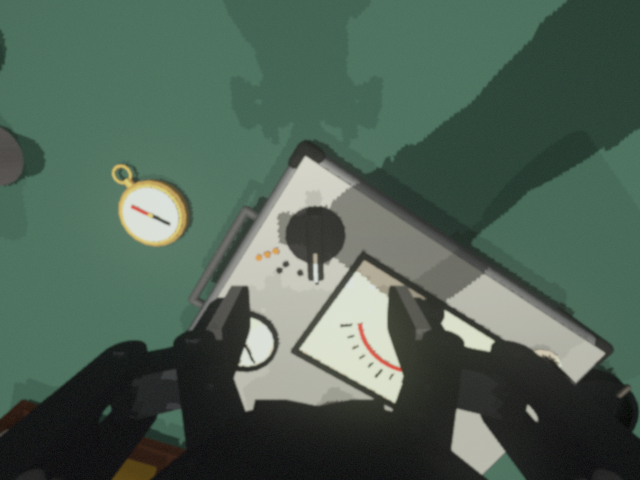

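View pics/s6.png

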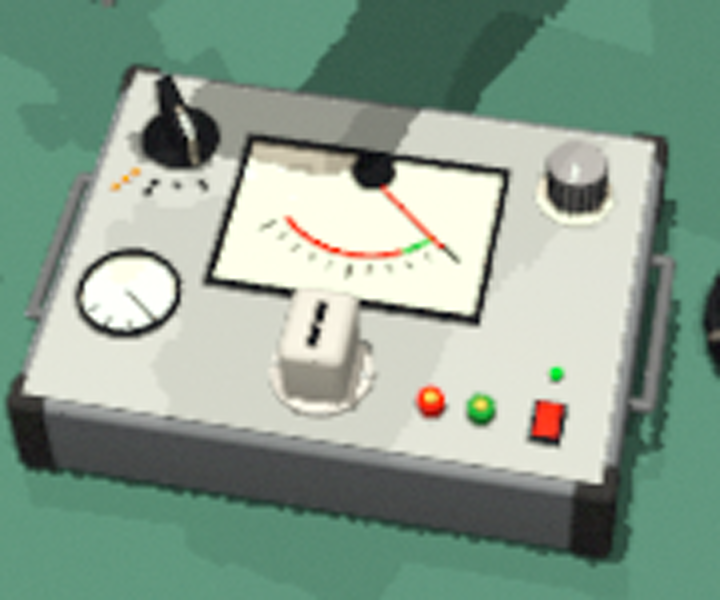

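Run:
```python
from h import *
im,s,c=shot("wrist")
cv2.imwrite("pics/w6z.png",cv2.resize(im[185:305,250:390],None,fx=5,fy=5,interpolation=cv2.INTER_CUBIC)[:,:,::-1])
im2,_,c2=shot("scene")
cr=im2[262:312,290:350]
cv2.imwrite("pics/s6z.png",cv2.resize(cr,None,fx=12,fy=12,interpolation=cv2.INTER_CUBIC)[:,:,::-1])
np.savez("c6.npz",K=c[0],R=c[1],e=c[2],K2=c2[0],R2=c2[1],e2=c2[2])
```

```text
(no output)
```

View pics/w6z.png

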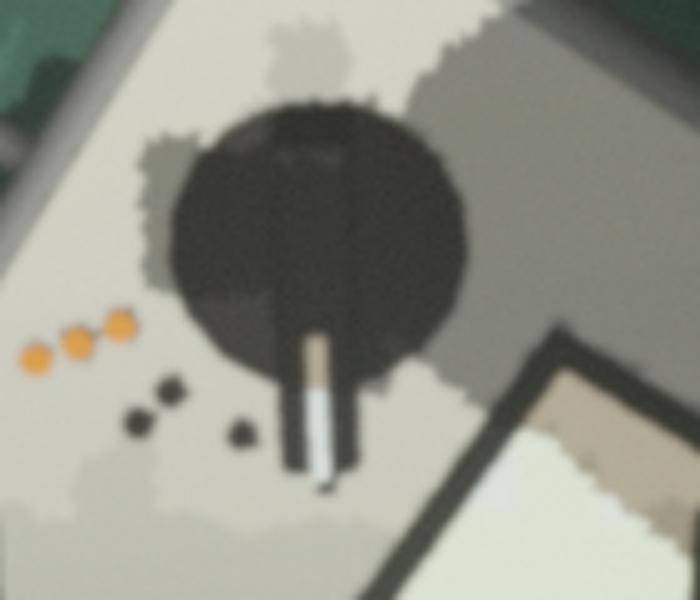

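View pics/s6z.png

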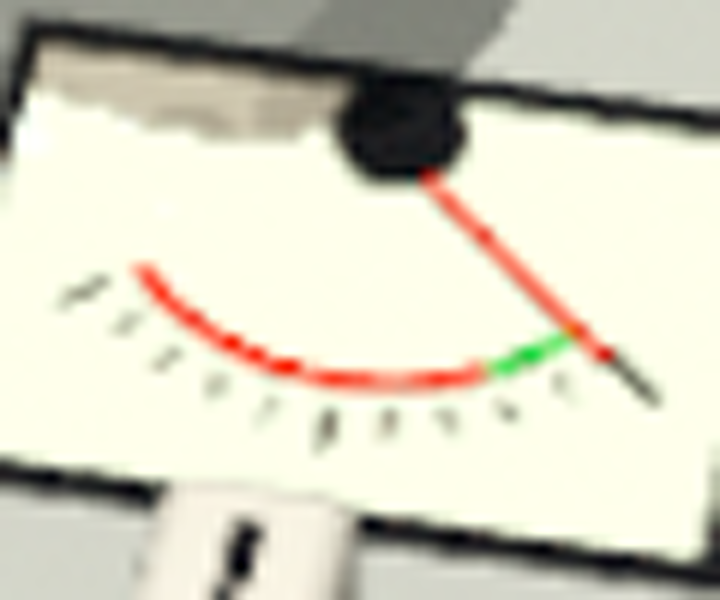

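Run:
```python
from h import *
d=np.load("c6.npz"); c=(d["K"],d["R"],d["e"]); s=state()
q=lambda x,y:(250+x/5,185+y/5)
C=p2w(c,q(320,243),73.5); A=p2w(c,q(315,150),103.5); B=p2w(c,q(321,468),103.5)
print(C,A,B,(A+B)/2,np.hypot(*(B-A)[:2]),np.arctan2(*(B-A)[:2][::-1]))
psi=2*np.arctan2(s["tcp_rot"][1],s["tcp_rot"][0]); print(psi-np.pi, s["eef_pos"])
P=lambda a,b,y:p2w(c,q(a,b),y)
for t in (C,(A+B)/2): print(tool(s,t-s["eef_pos"]))
```

```text
[ 521.6763617  -156.74130172   73.5       ] [ 501.31637556 -165.09279853  103.5       ] [ 545.0831682  -146.95870902  103.5       ] [ 523.19977188 -156.02575378  103.5       ] 47.37485979469117 0.3928022526835449
0.38008891291587066 [ 514.89460976 -154.05764658  199.23249328]
[ -5.28612984  -5.03868258 125.73194718]
[-6.97009899 -4.9321134  95.73218587]
```

{"name": "step_arm", "arguments": {"offset": [[-2, -2, 20], [-5, -4, 45], [-5, -4, 70], [-5, -4, 90], [-5, -4, 100], [-5, -4, 107], [-5, -4, 109], [-5, -4, 109]], "twist": [0, 0, 0, 0, 0, 0, 0, 0], "grip": 38}}

```text
time: 10.95
eef_pos: [521.2, -156.5, 90.7]
tcp_rot: [-0.595, 3.084, -0.0]
ft_force: [-0.0, 0.3, 0.4]
gripper_width: 37.9
```

Run:
```python
from h import *
im,s,c=shot("wrist","w7.png"); print(s["time"],s["ft_force"],s["eef_pos"],s["gripper_width"])
C=p2w(c,(0,0),73.5)
```

```text
10.95 [-0.01012833  0.28179848  0.38263098] [ 521.16266721 -156.49345889   90.68939599] 37.89921542701589
```

View pics/w7.png

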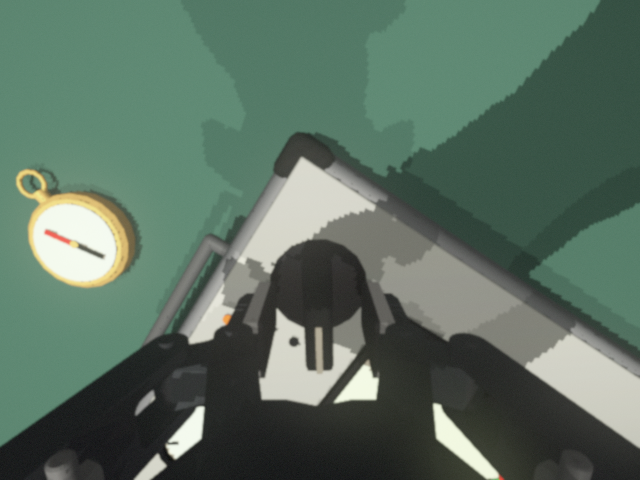

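{"name": "step_arm", "arguments": {"offset": [[0, 0, 0], [0, 0, 0], [0, 0, 0], [0, 0, 0]], "twist": [0, 0, 0, 0], "grip": 5, "squeeze": 50}}

```text
time: 11.5
eef_pos: [521.2, -156.8, 90.8]
tcp_rot: [-0.594, 3.084, -0.001]
ft_force: [-0.3, -1.4, 5.9]
gripper_width: 10.7
```

{"name": "step_arm", "arguments": {"offset": [[0, 0, 0], [0, 0, 0], [0, 0, 0], [0, 0, 0], [0, 0, 0], [0, 0, 0], [0, 0, 0], [0, 0, 0], [0, 0, 0], [0, 0, 0], [0, 0, 0], [0, 0, 0]], "twist": [5, 12, 19, 26, 33, 40, 47, 54, 61, 67, 70, 70]}}

```text
time: 13.0
eef_pos: [521.2, -156.8, 90.8]
tcp_rot: [1.283, 2.867, -0.001]
ft_force: [-1.6, -1.5, 5.8]
gripper_width: 10.6
```

Run:
```python
from h import *
im,s,c=shot("wrist","w8.png"); print(s["time"],s["ft_force"],s["wrist_torque"],s["eef_pos"],s["gripper_width"],s["tcp_rot"],s["joints"].round(2))
im,_,_=shot("scene"); cv2.imwrite("pics/s8.png",cv2.resize(im[230:380,230:410],None,fx=4,fy=4,interpolation=cv2.INTER_CUBIC)[:600,:,::-1])
```

```text
13.0 [-1.61775988 -1.50173834  5.80349536] [-0.21937693  0.18817589  0.12847438] [ 521.23114887 -156.75780859   90.82527013] 10.602152890859308 [ 1.28268306e+00  2.86667960e+00 -5.78336055e-04] [-0.43  0.45 -0.32  0.8  -0.    0.42]
```

View pics/w8.png

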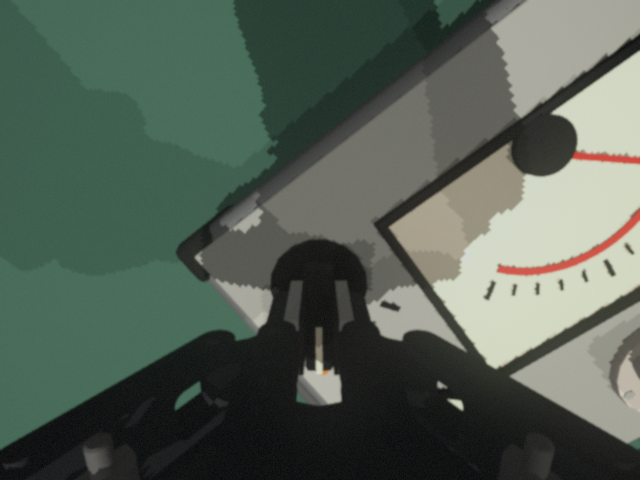

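View pics/s8.png

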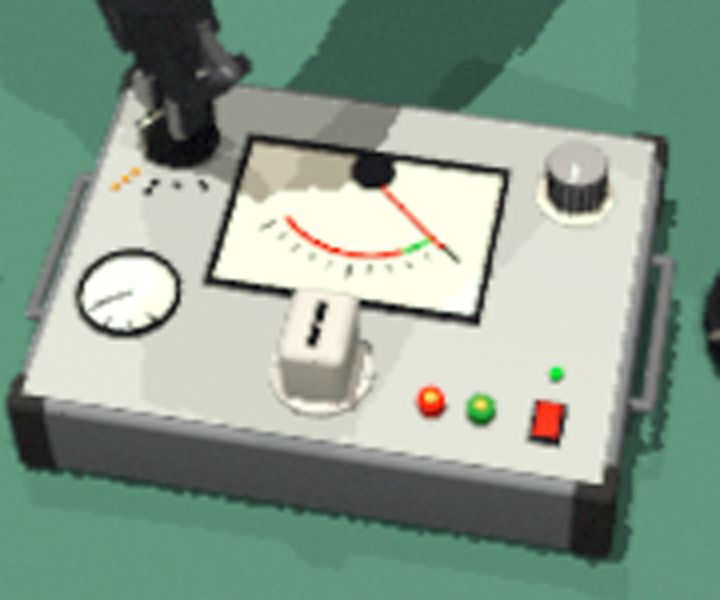

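{"name": "step_arm", "arguments": {"offset": [[0, 0, 0], [0, 0, 0], [0, 0, 0], [0, 0, 0], [0, 0, 0], [0, 0, 0]], "twist": [0, 0, 0, 0, 0, 0]}}

```text
time: 13.85
eef_pos: [521.2, -156.8, 90.9]
tcp_rot: [1.282, 2.867, -0.001]
ft_force: [-0.8, -2.0, 5.9]
gripper_width: 10.6
```

Run:
```python
from h import *
s=state(); print(s["time"],s["wrist_torque"],s["gripper_width"],s["tcp_rot"])
snapshot("top")
for l in ["compass","ashtray","torch","torch_cap","mug","tape","receiver"]: print(l,[x["position"] for x in spot_in("top",l)[:1]])
job_done()
```

```text
13.85 [-0.21545027  0.2559558   0.09894676] 10.570498122603142 [ 1.28163734e+00  2.86707994e+00 -5.91880094e-04]
compass [[558.2, -331.9, 12.7]]
ashtray [[636.9, 29.0, 72.3]]
torch [[578.6, -446.1, 114.6]]
torch_cap [[326.9, -342.1, 22.5]]
mug [[572.3, 501.6, 41.6]]
tape [[379.9, 559.0, 51.1]]
receiver [[398.9, -499.5, 40.6]]
the job is handed in; nothing more can be done
```

The zero knob is set, and the job was handed in at about 14 s with the fingers holding the test switch at its third click; no verdict was reported.

- **Zeroing:** The first grasp closed too high and slipped onto the knob's top. I lowered the gripper and re-gripped, then turned the knob about 52° counter-clockwise. The enlarged scene picture then showed the red needle in line with the long zero tick, to within about 1 mm. I let go of the knob before moving to the switch.
- **Test switch:** I gripped the bar (opening 10.6 mm) with 50 N and turned it clockwise 1.22 rad. The pointer stood at the amber dots and the voltmeter needle had moved. The wrist moment was 0.10–0.13 N m, which fits the return spring at the third click. The needle was still on zero in the scene picture taken then, and the pose held steady for another 0.75 s before hand-in.
- **Props (check disagreed):** In the last check the network put the torch, its cap, the mug and the receiver within about 8 mm of their first readings. It put three others elsewhere:
  - the compass, about 33 mm off;
  - the tape, about 48 mm off;
  - the ashtray, on the tester panel, which is clearly a false hit.

  I take these as detection errors because the arm never came near those props and no contact force showed. However, I did not confirm it with another picture before handing in.

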